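# Hang the hook-on parts basket in the deep wash tank

### The arm

A 7-joint arm with a two-finger parallel gripper is mounted at the origin on a cart in front of the work surface, level with it; the furniture and walls round the work are solid. World frame = base frame: x ahead of the robot, y to its left, z up, the work surface at z = 0. Lengths are in m, angles in rad, forces in N, time in s.
With the tool pointing down it reaches from about 0.4 to 0.75 m from the base axis. Payload 19.5 kg.
Tool frame: the origin (TCP) lies between the finger pads; the fingertips stand 8 mm ahead of it and the grasp point (between the pads) lies 11 mm behind it; z points along the fingers, x is the direction in which the jaws open and shut, and the axes are right-handed (so a half turn about z gives the same grasp; the last joint's range is limited). The gripper opens to 85 mm and grips with 20 to 120 N. Pads are 22 mm wide; open, the fingers measure 114 mm over their backs; the gripper's body (76 mm by 85 mm) begins 54 mm behind the grasp point. The pads swing forward as they close: fully open they stand 13 mm farther back than shut.
Start: joints at [-1.16, 0.707, -0.028, 1.485, 0.022, 0.951, -0.075], TCP at [0.252, 0.517, 0.239] pointing down, gripper open.
Joint ranges: [-2.71, 2.71], [-0.32, 2.16], [-1.57, 1.52], [0, 2.45], [-1.46, 4.6], [0, 2.02], [-2.83, 2.83]. Speed limits (rad/s): [1.89, 1.89, 2.57, 2.57, 3.01, 3.01, 3.01].

### API

Orientations are given as a unit quaternion [x, y, z, w].
In Python, from bench import get_obs, optics, arm, regions_of gives the robot as it stands.
- The arm moves only by the tool jog_arm, never from a script. Its arguments are lists of equal length, an entry for each row: "dp": the shift along the tool's x, y, z in cm, a list of three; "turn": the turn, a rotation vector about the tool's x, y, z in degrees, a list of three; "hand": the closure in counts, from 0 (fully open) to 255 (shut). A call has 1 to 20 rows; each row shifts and turns the pose as measured when the row begins, along the tool's axes as they then stand; what a row does not reach is not made up. A row lasts 1/8 s, in which the tool goes at most 62.5 mm and 10.7 degrees, less where a joint would pass 70% of its speed; a pose out of reach is approached as far as the arm can. A call is refused whole if a number of a shift passes 6.25 or a number of a turn 10.7, either way. A call with a gripper value outside its range is refused whole. The fingers move at their own pace and stop on an object; "squeeze" is the grip in N (left out, the last holds). Time passes only in rows, so rows that do not move let the fingers close. It gives the time, the measured TCP pose, the force and the opening at its end, in the units of the state.
- get_obs(): the state, without advancing time (a new reading comes with each control period).
- optics.snapshot(name): name is "scene" or "top" or "wrist"; returns a dict with "frame" (420x560x3 uint8, red, green, blue), "K" (3x3 intrinsics, pixels), "world_to_cam" (4x4, takes a point from world to camera coordinates). Camera axes: x right, y down, z forward; pixel columns grow to the right and rows downward; lengths in m; the calibration is good to about 2 mm. The wrist camera is an equidistant fisheye: a pixel r from the principal point sees the ray r / f radians off the axis. A picture is of the moment at which its call begins. There is no depth.
- arm.job_done(): hands the job in, once; it reports no verdict.
Trained networks look in a picture, given as the dict that the camera call returned (one of the last four; its "shot" number tells which), for a name from the list of things; names that differ only in an ending like _2 or _b are one class to them, and where a whole thing is asked for, a point or a joint stands for the part that bears it (a point fixed in the world has none). Each returns a list of dicts, best first, with "conf" (0 to 1); they miss things now and then, are a little off and sometimes report something else, mostly with a low value. They report only what shows in the picture. A call takes as long as a camera call. They do not tell look-alikes from the thing itself.
- regions_of(picture, thing): "region" (420x560 bool, what is visible of it) and "xy" ([column, row] in pixels, amid what is visible of it).
The state is a dict: "clock": time; "q": joint angles; "qvel": joint speeds; "joint_efforts": joint torques, N m; "eef_pos": TCP position; "tool_rot": TCP orientation; "wrist_force": force on the tool from outside, world axes, zero at the start; "moment": the same for the moment, N m; "finger_gap": opening from 0.0 (shut) to 1.0 (fully open).
Only numpy, scipy, OpenCV 4.12 (cv2) and the standard library are available. Lean on these libraries where they do the work, as an engineer would, in place of code of your own. Each camera call takes 0.05 s, during which the arm holds its last target.

### The job

Get the wash station ready: pick up the wire parts basket by its black grip and hang it inside the deeper of the two steel wash tanks, with its bent lip hooked over the middle of the tank rim that faces the robot. Leave it hanging there upright, clear of the tank floor, and let go.

Things in the scene. Friction and masses are not known exactly. Their poses are not given: they have to be found in the camera images.
- basket: Loose open-topped steel parts basket, 50 mm (x) by 86 mm (y), wire front and ends 55 mm high, solid sheet back on its -x side; about 0.18 kg. Origin: centre of its underside; z up. It stands upright on the table. Its bent lip sticks out of the back, on the -x side, roughly towards the robot. Two upright straps at y = +-41 mm carry a black grip above it; total height 130 mm.
- basket_grip (a point): Centre of the basket's black grip bar, 118 mm above the basket's underside, over its middle. The bar is 16 mm thick along the basket's x (close the fingers across this), 60 mm long along its y and 24 mm high (z 106 to 130 mm); the space below it is open down to the basket floor. Axes as the basket's.
- basket_lip (a point): Middle of the underside of the lip's flat bridge, 36 mm behind (-x of) the basket's origin and 75 mm above its underside: this lands on the rim. The slot below it is 16 mm wide along x (from the back sheet's outer face at x = -28 mm to the bent-down part at x = -44 mm), the lip is 44 mm wide along y. Below z = 67 mm the bent-down part flares away from the back sheet, so the slot's mouth is about 25 mm wide. Axes as the basket's.
- basket_lip_edge (a point): Middle of the lower free edge of the flared lip, 55 mm behind the basket's origin and 48 mm above its underside. When hung it is outside the tank.
- deep_tank: The deeper of two open rectangular steel tanks, fixed to the table: 130 mm (x) by 140 mm (y) outside, 100 mm high, walls and floor 4 mm thick; bare straight rims, a small bail handle on each end wall (y), drain plug on the far (+x) side. Origin: centre of its underside; -x side faces the robot, turned up to 0.2 rad. The tank is empty. A hung basket's underside is 21 mm above the tank's inner floor.
- deep_tank_near_rim (a point): Middle of the top edge of the deep tank's wall that faces the robot (on the wall's 4 mm centre line), 63 mm to -x of the tank's origin and 100 mm above its underside. The rim runs along the tank's y. Axes as the tank's.
- shallow_tank: The other steel tank, fixed: same 130 x 140 mm outline and make but only 45 mm high, too shallow for the basket to hang in; a small nut plate lies in it. Origin: centre of its underside.
Mind the look-alikes: they are no part of the job. What is shaped like the basket but purple is not meant.

How it is judged:
At the end, for the whole second after the job is handed in: Basket at rest in the deep tank, released: bridge middle on the near rim (16 mm across, 45 mm along, -5 to +15 mm in height), lip edge outside the wall, body inside the tank with its underside over 50 mm below the rim, tilt under 0.3 rad, back parallel to the rim within 0.35 rad (x of basket_lip in the frame of deep_tank_near_rim between -0.016 and 0.016 m and y of basket_lip in the frame of deep_tank_near_rim between -0.045 and 0.045 m and z of basket_lip in the frame of deep_tank_near_rim between -0.005 and 0.015 m and x of basket_lip_edge in the frame of deep_tank_near_rim below -0.003 m and x of basket in the frame of deep_tank_near_rim between 0.005 and 0.085 m and z of basket in the frame of deep_tank_near_rim below -0.05 m and angle between basket's own z axis and vertical below 0.3 rad and angle between the y axis of basket and the y axis of deep_tank, either way round below 0.35 rad and linear speed of basket below 0.03 m/s and angular speed of basket below 0.3 rad/s); the robot touches nothing.
It also fails if it takes over 38 s, if anything falls off the work surface, if the arm or the gripper's body presses on something with over 40 N, if the wrist force passes 120 N, or if a joint passes its speed limit or range.

## Working session

There is one attempt and no reset: what is moved stays moved. The work goes in short steps, Python scripts to look and compute and a tool call to move; the robot and the scene stay as the last step left them, time stands still between calls to the robot, and variables do not carry over. Pictures are saved under pics/ and viewed, and the job is handed in when it is done.

Besides the shell and the picture viewer there is one more tool, called after "Call:" as a command line: name --argument value ..., lists and objects as JSON in quotes. jog_arm: Moves the arm, as the interface text tells. Its arguments: {"type":"object","properties":{"dp":{"type":"array"},"turn":{"type":"array"},"hand":{"type":"array"},"squeeze":{"type":"number"}},"required":["dp","turn","hand"]}

```bash
mkdir -p pics; cat > h.py <<'E'
import numpy as np, cv2
from bench import get_obs, optics, arm, regions_of
def save(p,name): cv2.imwrite('pics/'+name,cv2.cvtColor(p['frame'],cv2.COLOR_RGB2BGR))
E
python3 - <<'E'
from h import *
import pickle
o=get_obs(); print(o)
for n in ['scene','top']:
    p=optics.snapshot(n); save(p,n+'0.png'); pickle.dump(p,open(n+'0.pkl','wb'))
    print(n,p['K'].tolist(),p['world_to_cam'].round(4).tolist())
    for t in ['basket','deep_tank','shallow_tank','basket_grip']:
        for r in regions_of(p,t): print(n,t,round(r['conf'],2),r['xy'],r['region'].sum(),cv2.boundingRect(r['region'].astype(np.uint8)))
E
```

```text
{'clock': 0.0, 'q': array([-1.15973803,  0.70712291, -0.02763642,  1.48498642,  0.02199222,
        0.95094627, -0.07550252]), 'qvel': array([ 1.41185205e-04, -1.78751476e-05,  5.24431967e-04,  6.85534794e-04,
       -8.56570659e-05,  9.83656502e-04,  6.80606076e-04]), 'joint_efforts': array([ 1.14165483e-03, -8.83212948e+01,  1.23506673e+00, -2.36161441e+01,
        1.69840513e-02,  6.72084396e-03, -3.95990833e-05]), 'eef_pos': array([0.25140693, 0.51682939, 0.23881882]), 'tool_rot': array([ 8.47773627e-01,  5.30357936e-01, -4.86583506e-04,  3.16522362e-04]), 'wrist_force': array([ 0.39360295, -0.0425181 ,  0.99480605]), 'moment': array([0.05120337, 0.00250334, 0.04494243]), 'finger_gap': 1.0003656811377235}
scene [[428.26700822069563, 0.0, 278.0829753876174], [0.0, 428.26700822069563, 213.8508343728102], [0.0, 0.0, 1.0]] [[0.8552, -0.5179, -0.0168, -0.345], [-0.2346, -0.358, -0.9038, 0.2502], [0.4621, 0.7769, -0.4277, 0.785], [0.0, 0.0, 0.0, 1.0]]
scene basket 0.87 [260.8, 210.7] 1093 (241, 180, 36, 51)
scene basket 0.56 [227.3, 195.9] 921 (213, 168, 31, 46)
scene deep_tank 0.86 [380.7, 288.9] 6659 (332, 245, 99, 93)
scene shallow_tank 0.56 [306.5, 247.6] 2576 (270, 225, 77, 54)
scene basket_grip 0.93 [258.2, 211.2] 1147 (241, 180, 37, 52)
scene basket_grip 0.88 [229.5, 196.9] 773 (214, 168, 30, 45)
top [[385.3304457494707, 0.0, 286.64385081136163], [0.0, 385.3304457494707, 207.29840459814017], [0.0, 0.0, 1.0]] [[-0.0018, -0.9994, -0.0352, 0.1204], [-0.9931, 0.0059, -0.1168, 0.4729], [0.1169, 0.0347, -0.9925, 0.9337], [0.0, 0.0, 0.0, 1.0]]
top basket 0.86 [164.5, 205.7] 1173 (148, 184, 38, 40)
top basket 0.78 [225.7, 194.5] 1086 (202, 179, 44, 36)
top deep_tank 0.64 [417.0, 184.0] 4074 (378, 151, 77, 68)
top shallow_tank 0.62 [311.8, 190.9] 3052 (280, 162, 69, 58)
top basket_grip 0.85 [166.7, 203.7] 1187 (148, 183, 39, 41)
top basket_grip 0.72 [226.0, 191.4] 1073 (202, 179, 44, 36)
```

```bash
python3 - <<'E'
from h import *
a=cv2.imread('pics/top0.png')[130:270,120:480]; cv2.imwrite('pics/topc.png',cv2.resize(a,(800,311),interpolation=cv2.INTER_CUBIC))
a=cv2.imread('pics/scene0.png')[150:350,190:450]; cv2.imwrite('pics/scenec.png',cv2.resize(a,(780,600),interpolation=cv2.INTER_CUBIC))
E
```

```text
(no output)
```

View pics/topc.png

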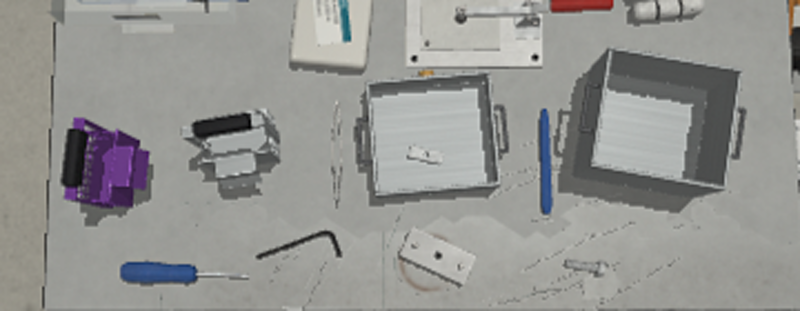

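View pics/scenec.png

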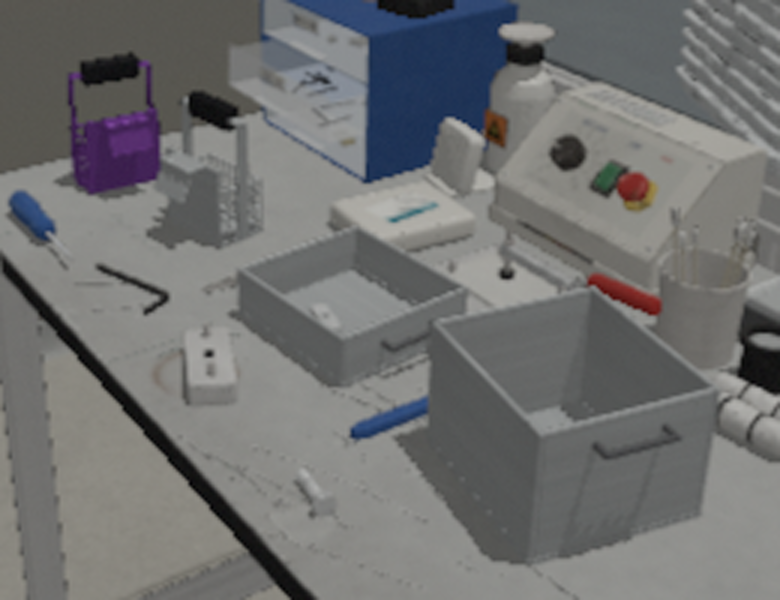

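View pics/top0.png

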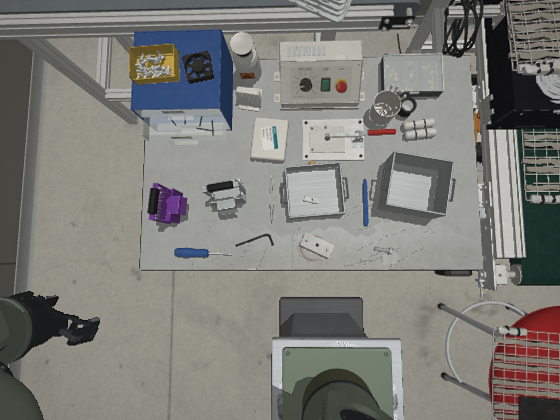

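View pics/scene0.png

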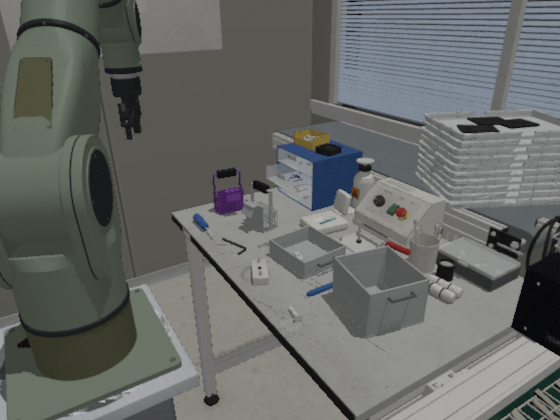

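The grey basket is at top (225,192) and scene (260,210). The purple look-alike is at top (165,205) and scene (228,195). The deep tank is at top (417,185), and the shallow one with the nut plate is at top (313,190). The grey steel basket fits the description and purple is excluded. I'm enlarging these for a confirming crop and for the corner positions.

```bash
cat >> h.py <<'E'
def crop(src,dst,x,y,w,h,s):
    a=cv2.imread('pics/'+src)[y:y+h,x:x+w]; a=cv2.resize(a,None,fx=s,fy=s,interpolation=cv2.INTER_CUBIC)
    for i in range(0,w,10):
        cv2.line(a,(int((i+.5)*s),0),(int((i+.5)*s),6),(0,0,255),1); cv2.putText(a,str(x+i),(int(i*s),18),0,.4,(0,0,255),1)
    for i in range(0,h,10):
        cv2.line(a,(0,int((i+.5)*s)),(6,int((i+.5)*s)),(0,0,255),1); cv2.putText(a,str(y+i),(8,int(i*s)+8),0,.4,(0,0,255),1)
    cv2.imwrite('pics/'+dst,a)
E
python3 - <<'E'
from h import *
crop('top0.png','tb.png',190,170,70,50,11)
crop('top0.png','tt.png',365,145,100,72,8)
crop('scene0.png','sb.png',235,172,55,65,9)
crop('scene0.png','st.png',325,240,110,95,6)
E
```

```text
(no output)
```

View pics/tb.png

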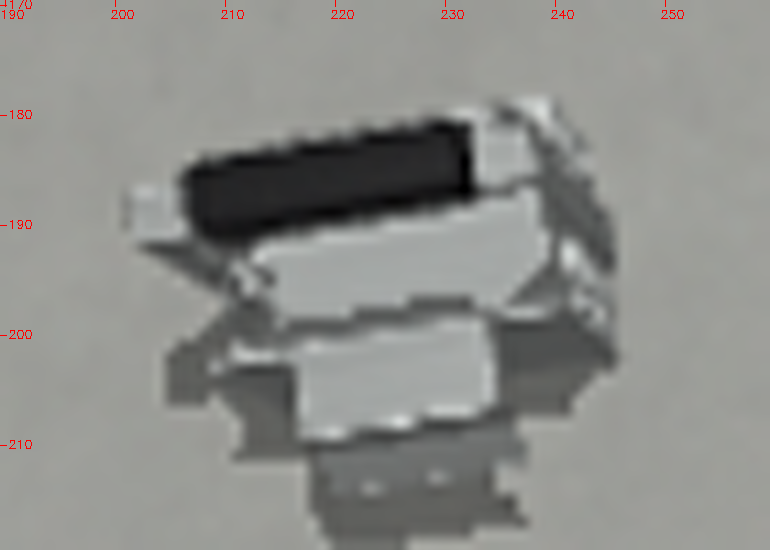

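View pics/tt.png

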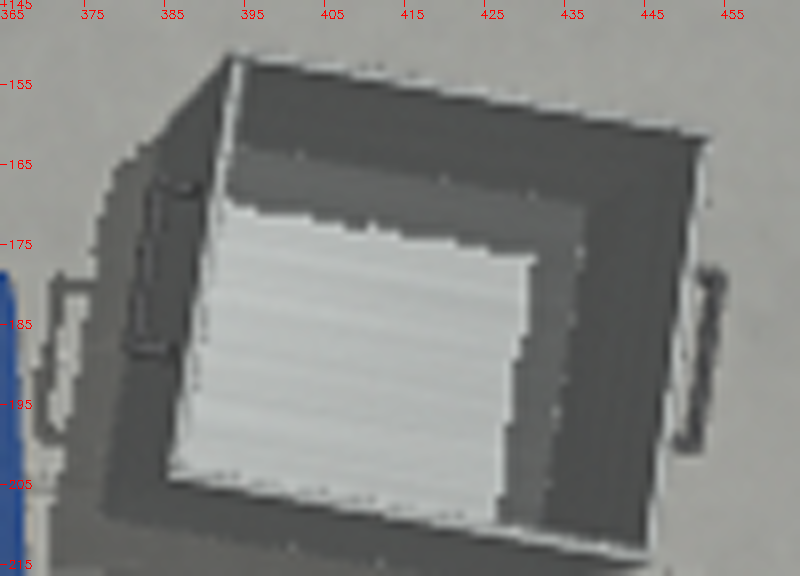

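View pics/sb.png

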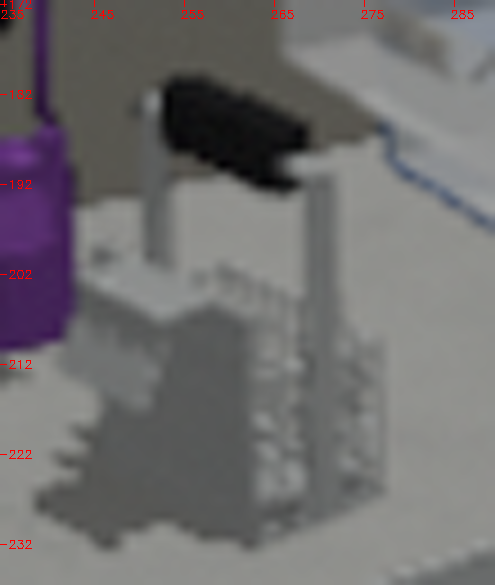

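View pics/st.png

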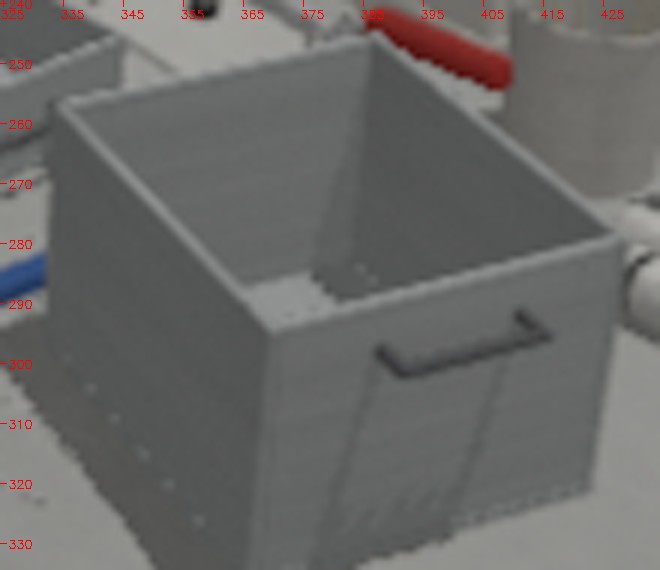

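```bash
cat > fit.py <<'E'
from h import *
import pickle
from scipy.optimize import least_squares, minimize
def proj(p,P):
    P=np.asarray(P,float); c=P@p['world_to_cam'][:3,:3].T+p['world_to_cam'][:3,3]
    u=c@p['K'].T; return u[:,:2]/u[:,2:]
def w2(x,y,a,P):
    c,s=np.cos(a),np.sin(a); P=np.asarray(P,float); return np.c_[x+c*P[:,0]-s*P[:,1],y+s*P[:,0]+c*P[:,1],P[:,2]]
E
python3 - <<'E'
from fit import *
T=pickle.load(open('top0.pkl','rb'));S=pickle.load(open('scene0.pkl','rb'))
for p in (T,S): print(-p['world_to_cam'][:3,:3].T@p['world_to_cam'][:3,3])
R=np.array([[.065,.07,.1],[.065,-.07,.1],[-.065,-.07,.1],[-.065,.07,.1]])
ut=np.array([[393.5,151.3],[452.9,161.6],[445.8,214.8],[385.5,204.8]])
us=np.array([[386.5,245.8],[427.8,279.2],[369.5,294.5],[334.2,256.8]])
for sel in ((1,1),(1,0),(0,1)):
    f=lambda v:np.r_[sel[0]*(proj(T,w2(*v,R))-ut).ravel(),sel[1]*(proj(S,w2(*v,R))-us).ravel()]
    r=least_squares(f,[.6,-.2,0]); print('tank',sel,r.x,abs(r.fun).max())
# basket
G=np.array([[i*.008,j*.030,k] for i in(-1,1) for j in(-1,1) for k in(.106,.130)])
ms=[]
for p,(x,y,w,h) in ((T,(200,175,45,25)),(S,(250,176,22,20))):
    m=np.zeros((420,560),bool); m[y:y+h,x:x+w]=p['frame'][y:y+h,x:x+w].max(2)<62; ms.append(m); print(m.sum())
s=8
def cost(v,idx=(0,1)):
    c=0
    for i in idx:
        p=(T,S)[i]; u=proj(p,w2(*v,G)); 
        x0,y0=[(195,170),(245,172)][i]
        h=cv2.convexHull(((u-[x0-.5,y0-.5])*s).astype(np.float32)).astype(np.int32)
        k=np.zeros((40*s,60*s),np.uint8); cv2.fillConvexPoly(k,h,1); k=cv2.resize(k.astype(np.float32),(60,40),interpolation=cv2.INTER_AREA)
        c+=abs(k-ms[i][y0:y0+40,x0:x0+60]).sum()
    return c
for idx in ((0,1),(0,),(1,)):
    best=None
    for a in (0,.15,.3):
        r=minimize(lambda v:cost([v[0]/10,v[1]/10,v[2]],idx),[4.8,1.4,a],method='Nelder-Mead',options=dict(initial_simplex=[[4.8,1.4,a],[5.3,1.4,a],[4.8,1.9,a],[4.8,1.4,a+.2]]))
        if best is None or r.fun<best.fun: best=r
    print('basket',idx,best.x/[10,10,1],best.fun)
    if idx==(0,1): v=best.x/[10,10,1]
L=np.array([[-.036,-.022,.075],[-.036,.022,.075],[-.055,.022,.048],[-.055,-.022,.048],[-.028,.043,0],[-.028,-.043,0]])
for p,n in((T,'top0'),(S,'scene0')):
    a=cv2.imread(f'pics/{n}.png'); print(n,proj(p,w2(*v,L)).round(1).tolist())
E
```

```text
[0.36075411 0.08510372 0.9861792 ]
[-0.00901466 -0.69899432  0.55606867]
tank (1, 1) [ 0.52039181 -0.1893935  -0.18228137] 1.9287033593216165
tank (1, 0) [ 0.52002205 -0.19013998 -0.17977556] 0.9574838549381752
tank (0, 1) [ 0.52168811 -0.18794963 -0.18488018] 1.7740992888069513
185
142
basket (0, 1) [ 0.49666667 -0.02666667  0.13333333] 327.0
basket (0,) [0.48 0.14 0.  ] 185.0
basket (1,) [ 0.51910392  0.27928807 -0.98407436] 105.0625
top0 [[358.6, 208.6], [340.1, 211.2], [340.1, 220.1], [358.1, 217.6], [328.5, 212.4], [361.8, 207.7]]
scene0 [[314.2, 256.7], [300.7, 248.9], [294.3, 262.2], [307.5, 270.4], [297.1, 272.1], [322.7, 288.4]]
```

```bash
python3 - <<'E'
from fit import *
T=pickle.load(open('top0.pkl','rb'));S=pickle.load(open('scene0.pkl','rb'))
G=np.array([[i*.008,j*.030,k] for i in(-1,1) for j in(-1,1) for k in(.106,.130)])
ms=[]
for p,(x,y,w,h) in ((T,(200,175,45,25)),(S,(250,176,22,20))):
    m=np.zeros((420,560),bool); m[y:y+h,x:x+w]=p['frame'][y:y+h,x:x+w].max(2)<62; ms.append(m)
s=8
def cost(v,idx=(0,1)):
    c=0
    for i in idx:
        p=(T,S)[i]; u=proj(p,w2(*v,G)); x0,y0=[(195,170),(245,172)][i]
        h=cv2.convexHull(((u-[x0-.5,y0-.5])*s).astype(np.float32)).astype(np.int32)
        k=np.zeros((40*s,60*s),np.uint8); cv2.fillConvexPoly(k,h,1); k=cv2.resize(k.astype(np.float32),(60,40),interpolation=cv2.INTER_AREA)
        c+=abs(k-ms[i][y0:y0+40,x0:x0+60]).sum()
    return c
V={}
for idx in ((0,1),(0,),(1,)):
    best=None
    for x in (.4,.44,.48):
     for a in (0,.2):
        q=np.array([x*10,2.4,a])
        r=minimize(lambda v:cost([v[0]/10,v[1]/10,v[2]],idx),q,method='Nelder-Mead',options=dict(initial_simplex=[q,q+[.3,0,0],q+[0,.3,0],q+[0,0,.2]]))
        if best is None or r.fun<best.fun: best=r
    V[idx]=v=best.x/[10,10,1]; print('basket',idx,v,best.fun)
v=V[(0,1)]
L=np.array([[-.036,-.022,.075],[-.036,.022,.075],[-.055,.022,.048],[-.055,-.022,.048],[-.028,.043,0],[-.028,-.043,0],[.025,-.043,0]])
for i,(p,n,b) in enumerate(((T,'top0',(190,170,70,50,11)),(S,'scene0',(235,172,55,65,9)))):
    crop(n+'.png','ov%d.png'%i,*b); a=cv2.imread('pics/ov%d.png'%i)
    for P,c in((L,(0,255,0)),(G,(0,255,255))):
        for u in proj(p,w2(*v,P)): cv2.circle(a,tuple(int(t) for t in (u-b[:2]+.5)*b[4]),3,c,-1)
    cv2.imwrite('pics/ov%d.png'%i,a)
E
```

```text
basket (0, 1) [0.51292011 0.2699142  0.09792438] 115.09375
basket (0,) [0.51232143 0.26903365 0.10670005] 62.84375
basket (1,) [0.51649462 0.27828591 0.01408409] 38.0
```

View pics/ov0.png

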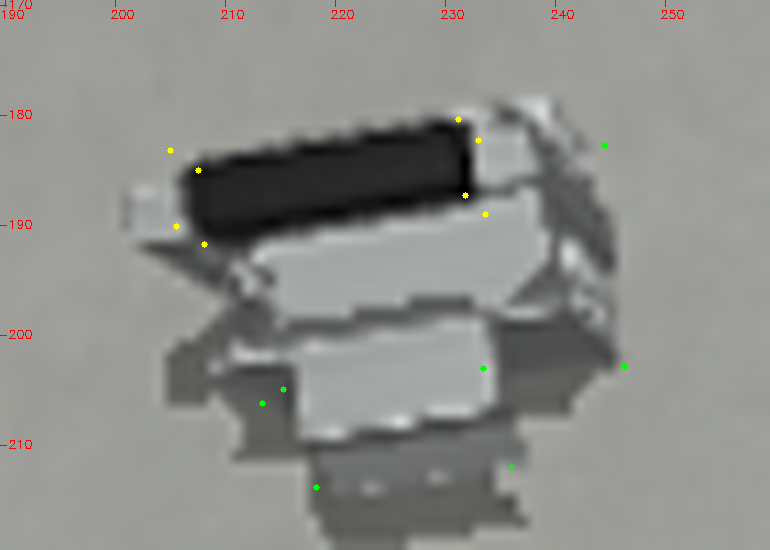

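View pics/ov1.png

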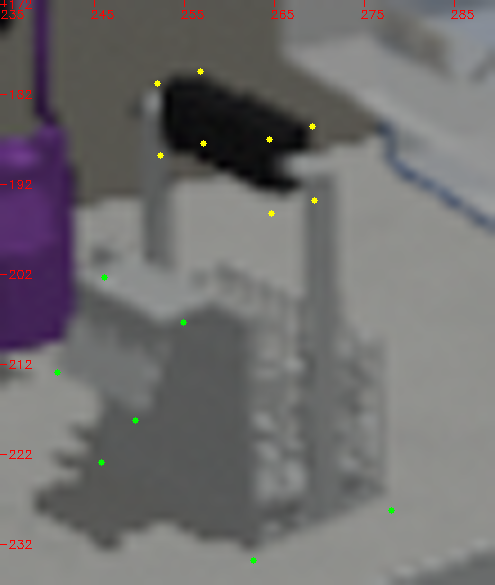

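```bash
cat > plan.py <<'E'
import sys,json,numpy as np
from scipy.spatial.transform import Rotation as R, Slerp
from bench import get_obs
# plan.py x y z yaw n : tool-x angle yaw, pointing down
x,y,z,yaw=map(float,sys.argv[1:5]); n=int(sys.argv[5])
o=get_obs(); p0=np.array(o['eef_pos']); r0=R.from_quat(o['tool_rot'])
c,s=np.cos(yaw),np.sin(yaw)
r1=R.from_matrix(np.array([[c,s,0],[s,-c,0],[0,0,-1]]))
P=np.array([x,y,z]); rv=(r0.inv()*r1).as_rotvec(); dps=[];ts=[]; r=r0;p=p0.copy()
for i in range(n):
    d=r.inv().apply((P-p)/(n-i))*100; t=np.degrees(rv)/n
    d=np.round(d,2);t=np.round(t,1)
    dps.append(d.tolist());ts.append(t.tolist()); p=p+r.apply(d/100); r=r*R.from_rotvec(np.radians(t))
m=r0.as_matrix(); print('now',p0.round(4),'yaw',np.arctan2(m[1,0],m[0,0]).round(4),'tilt',np.degrees(np.arccos(-m[2,2])).round(2),'t',o['clock'],'gap',round(o['finger_gap'],3),'F',np.round(o['wrist_force'],1))
print('"dp":',json.dumps(dps).replace(' ','')); print('"turn":',json.dumps(ts).replace(' ',''))
E
python3 - <<'E'
from fit import *
T=pickle.load(open('top0.pkl','rb'));S=pickle.load(open('scene0.pkl','rb'))
PT=np.array([[-.036,.022,.076],[-.036,-.022,.076],[.008,.030,.13],[.008,-.030,.13]])
UT=np.array([[216.5,205.2],[234.2,202.7],[206.3,184.6],[231.8,180.4]])
PS=np.array([[-.028,-.043,0],[.025,-.043,0],[-.045,-.022,.076],[0,.03,.118],[0,-.03,.118]])
US=np.array([[263.2,232.1],[276.9,225.9],[252.8,206.8],[253.,188.],[268.2,194.]])
for sel in((1,1),(1,0),(0,1)):
    f=lambda v:np.r_[sel[0]*(proj(T,w2(*v,PT))-UT).ravel(),sel[1]*(proj(S,w2(*v,PS))-US).ravel()]
    r=least_squares(f,[.51,.27,.1],loss='soft_l1'); print(sel,r.x.round(4)); 
    if sel==(1,1):print(r.fun.round(1))
E
python3 plan.py .512 .268 .235 .12 7
```

```text
(1, 1) [0.5116 0.2688 0.1523]
[ 0.   0.6  0.4  0.2 -0.9 -0.1 -0.4 -0.1  0.2  1.9  1.2  2.2 -0.   1.5
  0.9 -3.5 -1.  -3.5]
(1, 0) [0.5119 0.268  0.1328]
(0, 1) [0.5135 0.276  0.1954]
now [0.2515 0.517  0.2393] yaw 1.118 tilt 0.01 t 0.5 gap 1.002 F [ 0.4 -0.4  1. ]
"dp": [[-1.57,4.9,0.06],[-0.86,5.08,0.06],[-0.12,5.15,0.06],[0.61,5.11,0.06],[1.34,4.97,0.06],[2.03,4.73,0.06],[2.68,4.39,0.07]]
"turn": [[0.0,0.0,8.2],[0.0,0.0,8.2],[0.0,0.0,8.2],[0.0,0.0,8.2],[0.0,0.0,8.2],[0.0,0.0,8.2],[0.0,0.0,8.2]]
```

Call:
jog_arm --dp '[[-1.57,4.9,0],[-0.86,5.08,0],[-0.12,5.15,0],[0.61,5.11,0],[1.34,4.97,0],[2.03,4.73,0],[2.68,4.39,0],[0,0,0]]' --turn '[[0,0,8.2],[0,0,8.2],[0,0,8.2],[0,0,8.2],[0,0,8.2],[0,0,8.2],[0,0,8.2],[0,0,0]]' --hand '[0,0,0,0,0,0,0,0]'

```text
clock: 1.5
eef_pos: [0.5167, 0.2572, 0.2388]
tool_rot: [0.999, 0.042, 0.0, -0.0]
wrist_force: [-1.6, 0.8, -0.1]
finger_gap: 0.999
```

```bash
python3 plan.py .512 .268 .235 .13 4; python3 - <<'E'
from h import *
import pickle
p=optics.snapshot('wrist'); save(p,'w1.png'); pickle.dump(p,open('w1.pkl','wb')); print(p['K'],p['world_to_cam'].round(3).tolist())
E
```

```text
now [0.5167 0.2572 0.2388] yaw 0.0846 tilt 0.06 t 1.5 gap 0.999 F [-1.6  0.8 -0.1]
"dp": [[-0.09,-0.28,0.1],[-0.09,-0.28,0.09],[-0.09,-0.28,0.1],[-0.09,-0.28,0.09]]
"turn": [[-0.0,-0.0,-0.7],[-0.0,-0.0,-0.7],[-0.0,-0.0,-0.7],[-0.0,-0.0,-0.7]]
[[325.1922621    0.         278.83477139]
 [  0.         325.1922621  210.96893267]
 [  0.           0.           1.        ]] [[0.996, 0.085, 0.001, -0.537], [0.081, -0.951, 0.3, 0.165], [0.027, -0.299, -0.954, 0.442], [0.0, 0.0, 0.0, 1.0]]
```

View pics/w1.png

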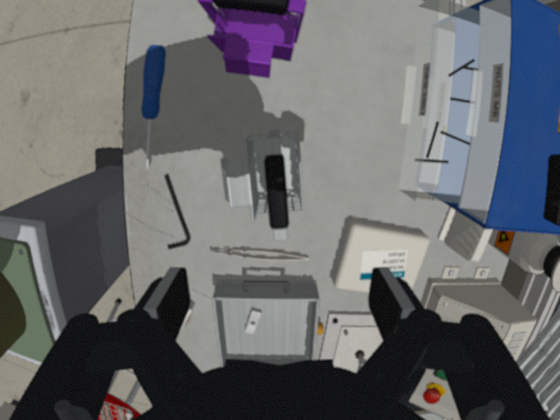

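The wrist picture shows the grey basket with its black grip from (273,155) to (280,228). I'm fitting the grip from this closer view.

```bash
python3 - <<'E'
from fit import *
p=pickle.load(open('w1.pkl','rb'))
def pf(P):
    c=np.asarray(P,float)@p['world_to_cam'][:3,:3].T+p['world_to_cam'][:3,3]
    r=np.hypot(c[:,0],c[:,1]); th=np.arctan2(r,c[:,2]); f=p['K'][0,0]
    return np.c_[p['K'][0,2]+f*th*c[:,0]/r,p['K'][1,2]+f*th*c[:,1]/r]
m=np.zeros((420,560),np.uint8); m[140:235,255:300]=(p['frame'][140:235,255:300].max(2)<45)
n,l,st,ce=cv2.connectedComponentsWithStats(m); k=1+st[1:,4].argmax(); m=l==k; print(st[k],ce[k])
G=np.array([[i*.008,j*.030,k] for i in(-1,1) for j in(-1,1) for k in(.106,.130)])
def cost(v):
    u=pf(w2(v[0]/10,v[1]/10,v[2],G)); s=8; x0,y0=220,130
    h=cv2.convexHull(((u-[x0-.5,y0-.5])*s).astype(np.float32)).astype(np.int32)
    k=np.zeros((120*s,120*s),np.uint8); cv2.fillConvexPoly(k,h,1); k=cv2.resize(k.astype(np.float32),(120,120),interpolation=cv2.INTER_AREA)
    return abs(k-m[y0:y0+120,x0:x0+120]).sum()
q=np.array([5.12,2.68,.13])
r=minimize(cost,q,method='Nelder-Mead',options=dict(initial_simplex=[q,q+[.2,0,0],q+[0,.2,0],q+[0,0,.15]])); print(r.x/[10,10,1],r.fun,m.sum())
u=pf(w2(*(r.x/[10,10,1]),np.array([[-.036,-.022,.076],[-.036,.022,.076]])));print(u)
crop('w1.png','w1c.png',210,130,110,120,5)
E
```

```text
[ 265  155   23   73 1286] [276.         190.42612753]
[0.51346845 0.26996556 0.14629733] 341.5 1286
[[240.48157138 206.59192463]
 [236.23542255 161.173743  ]]
```

View pics/w1c.png

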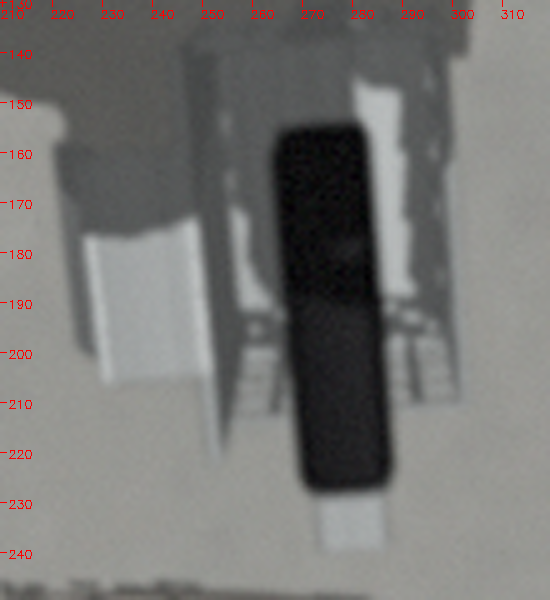

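The crop confirms the grey steel basket, with its lip on the robot's side at (240,190) and its grip at (276,190). Fitted pose is (0.513, 0.269) with yaw 0.14, and the cameras agree. I'll align above it, then descend.

```bash
python3 plan.py .513 .269 .237 .14 2
```

```text
now [0.5153 0.2592 0.2388] yaw 0.0889 tilt 0.11 t 1.55 gap 0.999 F [-0.5  1.  -0.8]
"dp": [[-0.07,-0.5,0.09],[-0.06,-0.5,0.09]]
"turn": [[-0.1,0.0,-1.5],[-0.1,0.0,-1.5]]
```

Call:
jog_arm --dp '[[-0.07,-0.5,0.1],[-0.06,-0.5,0.1],[0,0,2.5],[0,0,2.5],[0,0,2.5],[0,0,0]]' --turn '[[-0.1,0,-1.5],[-0.1,0,-1.5],[0,0,0],[0,0,0],[0,0,0],[0,0,0]]' --hand '[0,0,0,0,0,0]'

```text
clock: 2.3
eef_pos: [0.5093, 0.2763, 0.1601]
tool_rot: [0.997, 0.081, -0.0, -0.001]
wrist_force: [0.2, 0.9, 0.2]
finger_gap: 1.0
```

```bash
python3 plan.py .513 .269 .107 .14 4
```

```text
now [0.5093 0.2763 0.1601] yaw 0.1613 tilt 0.08 t 2.3 gap 1.0 F [0.2 0.9 0.2]
"dp": [[0.06,0.2,1.33],[0.07,0.2,1.33],[0.06,0.19,1.32],[0.07,0.2,1.33]]
"turn": [[-0.0,0.0,0.3],[-0.0,0.0,0.3],[-0.0,0.0,0.3],[-0.0,0.0,0.3]]
```

Call:
jog_arm --dp '[[0.07,0.18,1.3],[0.07,0.18,1.3],[0.06,0.15,1.3],[0.05,0.1,0.8],[0,0,0]]' --turn '[[0,0,0.3],[0,0,0.3],[0,0,0.3],[0,0,0],[0,0,0]]' --hand '[0,0,0,0,0]'

```text
clock: 2.92
eef_pos: [0.5132, 0.2714, 0.1117]
tool_rot: [0.997, 0.073, 0.001, -0.001]
wrist_force: [-0.7, 0.1, 0.6]
finger_gap: 0.999
```

```bash
python3 plan.py .513 .269 .107 .14 1; python3 - <<'E'
from h import *
p=optics.snapshot('wrist'); save(p,'w2.png')
E
```

```text
now [0.5132 0.2714 0.1117] yaw 0.1466 tilt 0.16 t 2.925 gap 0.999 F [-0.7  0.1  0.6]
"dp": [[-0.06,0.24,0.47]]
"turn": [[-0.1,-0.1,0.4]]
```

View pics/w2.png

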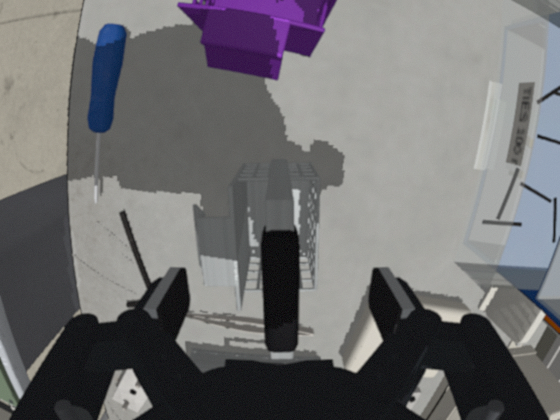

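The grip at (280,228–350) is centred between the fingers at (175,300) and (385,300). Closing now.

Call:
jog_arm --dp '[[0,0.15,0.4],[0,0,0],[0,0,0],[0,0,0],[0,0,0],[0,0,0],[0,0,0],[0,0,0]]' --turn '[[0,0,0.3],[0,0,0],[0,0,0],[0,0,0],[0,0,0],[0,0,0],[0,0,0],[0,0,0]]' --hand '[0,255,255,255,255,255,255,255]' --squeeze 60

```text
clock: 3.98
eef_pos: [0.5139, 0.2703, 0.1089]
tool_rot: [0.998, 0.071, 0.002, -0.002]
wrist_force: [0.4, -0.8, 0.4]
finger_gap: 0.179
```

```bash
python3 plan.py .513 .269 .27 .14 6
```

```text
now [0.5139 0.2703 0.1089] yaw 0.1413 tilt 0.27 t 3.975 gap 0.179 F [ 0.4 -0.8  0.4]
"dp": [[-0.01,0.01,-2.69],[-0.01,0.01,-2.68],[-0.01,0.01,-2.69],[-0.01,0.01,-2.68],[-0.01,0.01,-2.69],[-0.0,0.01,-2.68]]
"turn": [[-0.0,-0.0,0.0],[-0.0,-0.0,0.0],[-0.0,-0.0,0.0],[-0.0,-0.0,0.0],[-0.0,-0.0,0.0],[-0.0,-0.0,0.0]]
```

Call:
jog_arm --dp '[[0,0,-1],[0,0,-2.5],[0,0,-2.5],[0,0,-2.5],[0,0,-2.5],[0,0,-2.5],[0,0,-1.5],[0,0,0],[0,0,0]]' --turn '[[0,0,0],[0,0,0],[0,0,0],[0,0,0],[0,0,0],[0,0,0],[0,0,0],[0,0,0],[0,0,0]]' --hand '[255,255,255,255,255,255,255,255,255]'

```text
clock: 5.1
eef_pos: [0.5128, 0.2693, 0.2674]
tool_rot: [0.998, 0.07, 0.002, -0.002]
wrist_force: [0.4, -0.4, -1.5]
finger_gap: 0.18
```

```bash
python3 - <<'E'
from h import *
import pickle
p=optics.snapshot('wrist'); save(p,'w3.png'); p=optics.snapshot('scene'); save(p,'s3.png');pickle.dump(p,open('s3.pkl','wb'))
import numpy as np
c,s=np.cos(-.182),np.sin(-.182)
for L in(-.063,-.027): print(.5204+c*L,-.1896+s*L)
E
python3 plan.py .494 -.185 .27 -.182 12
```

```text
0.45844052902982546 -0.17819719520924335
0.49384594101278234 -0.18471308366110428
now [0.5129 0.2693 0.2673] yaw 0.1409 tilt 0.32 t 5.2 gap 0.177 F [-0.1 -0.3 -1.3]
"dp": [[-0.69,3.73,-0.04],[-0.59,3.74,-0.04],[-0.49,3.76,-0.04],[-0.39,3.77,-0.04],[-0.29,3.78,-0.04],[-0.2,3.78,-0.04],[-0.1,3.79,-0.04],[0.0,3.79,-0.04],[0.1,3.79,-0.03],[0.2,3.78,-0.04],[0.3,3.77,-0.03],[0.41,3.77,-0.04]]
"turn": [[-0.0,-0.0,1.5],[-0.0,-0.0,1.5],[-0.0,-0.0,1.5],[-0.0,-0.0,1.5],[-0.0,-0.0,1.5],[-0.0,-0.0,1.5],[-0.0,-0.0,1.5],[-0.0,-0.0,1.5],[-0.0,-0.0,1.5],[-0.0,-0.0,1.5],[-0.0,-0.0,1.5],[-0.0,-0.0,1.5]]
```

View pics/w3.png

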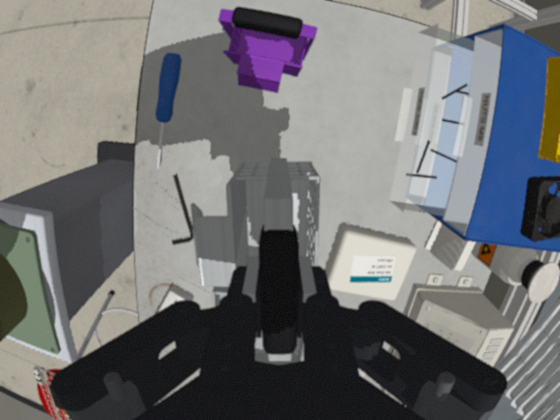

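View pics/s3.png

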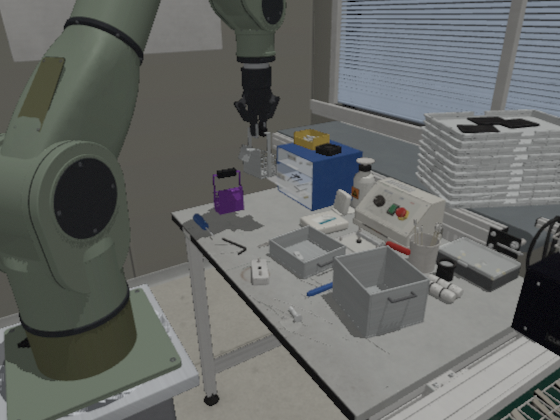

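The basket is lifted, upright and held (scene ~(258,158)). I'm carrying it over the tank, with the underside about 0.185 m up.

Call:
jog_arm --dp '[[-0.6,2.0,0],[-0.6,3.4,0],[-0.5,3.7,0],[-0.4,3.7,0],[-0.3,3.7,0],[-0.2,3.7,0],[-0.1,3.7,0],[0,3.7,0],[0.1,3.7,0],[0.2,3.7,0],[0.3,3.4,0],[0.3,2.0,0],[0,0,0],[0,0,0]]' --turn '[[0,0,1.5],[0,0,1.5],[0,0,1.5],[0,0,1.5],[0,0,1.5],[0,0,1.5],[0,0,1.5],[0,0,1.5],[0,0,1.5],[0,0,1.5],[0,0,1.5],[0,0,1],[0,0,0],[0,0,0]]' --hand '[255,255,255,255,255,255,255,255,255,255,255,255,255,255]'

```text
clock: 6.95
eef_pos: [0.4888, -0.1489, 0.2594]
tool_rot: [0.996, -0.087, -0.003, -0.001]
wrist_force: [0.3, -0.2, -1.7]
finger_gap: 0.171
```

```bash
python3 plan.py .494 -.185 .27 -.182 2
```

```text
now [ 0.4888 -0.1489  0.2594] yaw -0.1733 tilt 0.36 t 6.95 gap 0.171 F [ 0.3 -0.2 -1.7]
"dp": [[0.56,1.73,-0.53],[0.57,1.74,-0.54]]
"turn": [[-0.0,0.2,0.2],[-0.0,0.2,0.2]]
```

Call:
jog_arm --dp '[[0.5,1.6,0],[0.5,1.6,0],[0,0,0],[0,0,0]]' --turn '[[0,0.2,0.2],[0,0.2,0.2],[0,0,0],[0,0,0]]' --hand '[255,255,255,255]'

```text
clock: 7.45
eef_pos: [0.4937, -0.1831, 0.2591]
tool_rot: [0.996, -0.089, 0.001, -0.001]
wrist_force: [-0.1, -0.2, -2.1]
finger_gap: 0.177
```

```bash
python3 - <<'E'
from h import *
import pickle
for n in('wrist','scene','top'):
    p=optics.snapshot(n); save(p,n+'4.png');pickle.dump(p,open(n+'4.pkl','wb'))
E
python3 plan.py .494 -.185 .26 -.182 1
```

```text
now [ 0.4937 -0.1829  0.2592] yaw -0.1783 tilt 0.11 t 7.6 gap 0.18 F [-0.5  0.1 -1.6]
"dp": [[0.07,0.2,-0.08]]
"turn": [[-0.1,-0.1,0.2]]
```

View pics/wrist4.png

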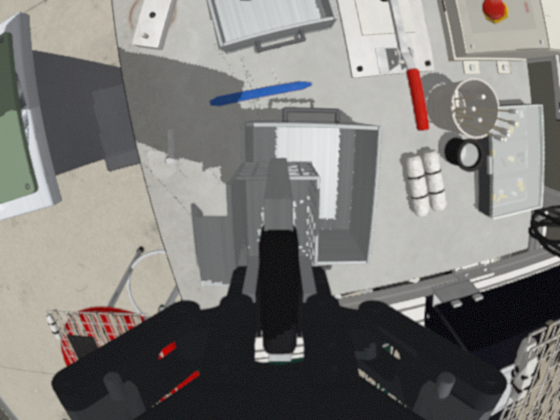

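View pics/scene4.png

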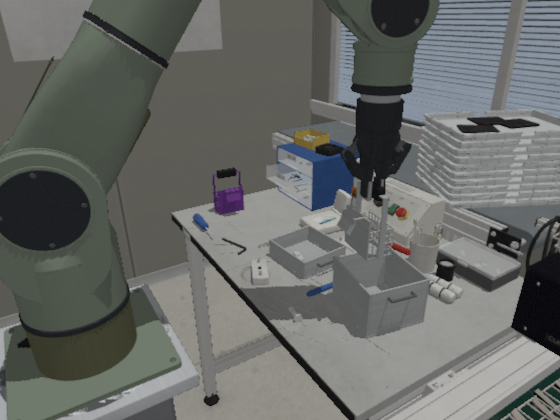

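In the wrist picture the held basket hangs over the tank, with rim corners at about (248,124), (379,126) and (368,262). I'm checking the tank fit and the lip position against this view.

```bash
cat >> fit.py <<'E'
def pff(p,P):
    c=np.asarray(P,float)@p['world_to_cam'][:3,:3].T+p['world_to_cam'][:3,3]
    r=np.hypot(c[:,0],c[:,1]); th=np.arctan2(r,c[:,2]); f=p['K'][0,0]
    return np.c_[p['K'][0,2]+f*th*c[:,0]/r,p['K'][1,2]+f*th*c[:,1]/r]
RIM=np.array([[.065,.07,.1],[.065,-.07,.1],[-.065,-.07,.1],[-.065,.07,.1]])
E
python3 - <<'E'
from fit import *
p=pickle.load(open('wrist4.pkl','rb')); T=(.5204,-.1895,-.182)
b=(185,110,210,180,3.8); crop('wrist4.png','w4c.png',*b); a=cv2.imread('pics/w4c.png')
# basket in tool: underside at tcp z-.107-.0? 
B=(.4937,-.1829,-.1783); z0=.2592-.1089
def dr(u,c):
    for q in u: cv2.circle(a,tuple(int(t) for t in (q-b[:2]+.5)*b[4]),3,c,-1)
dr(pff(p,w2(*T,RIM)),(0,255,255))
e=np.linspace(-.07,.07,15); dr(pff(p,w2(*T,np.c_[0*e-.065,e,0*e+.1])),(0,255,255))
L=np.array([[-.028,.022,.076],[-.028,-.022,.076],[-.044,.022,.076],[-.044,-.022,.076],[-.055,.022,.048],[-.055,-.022,.048],[-.028,.043,.055],[.025,.043,.055],[.025,-.043,.055]])+[0,0,z0]
dr(pff(p,w2(*B,L)),(0,255,0)); cv2.imwrite('pics/w4c.png',a)
E
```

```text
(no output)
```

View pics/w4c.png

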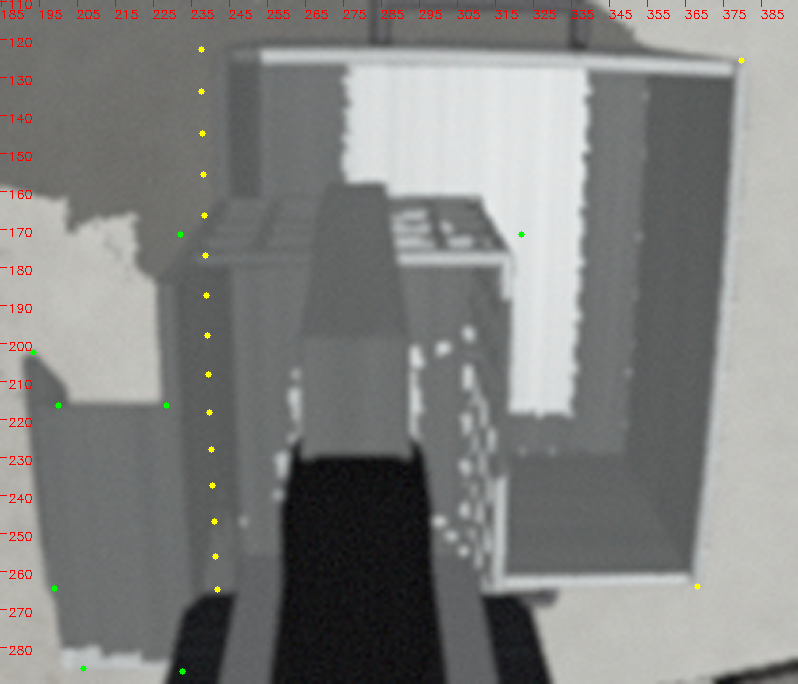

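```bash
python3 - <<'E'
from h import *
a=cv2.imread('pics/wrist4.png')[105:185,205:285].astype(float)
a=np.clip((a-50)*3,0,255).astype(np.uint8); cv2.imwrite('pics/w4d.png',cv2.resize(a,None,fx=7,fy=7,interpolation=cv2.INTER_CUBIC))
crop('scene4.png','s4c.png',320,180,120,150,4)
E
```

```text
(no output)
```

View pics/w4d.png

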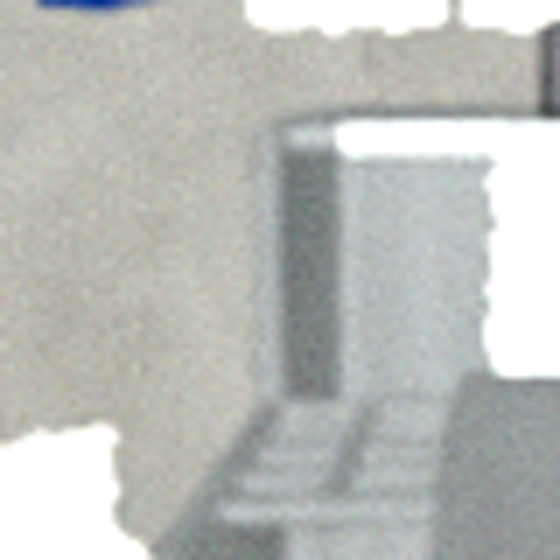

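View pics/s4c.png

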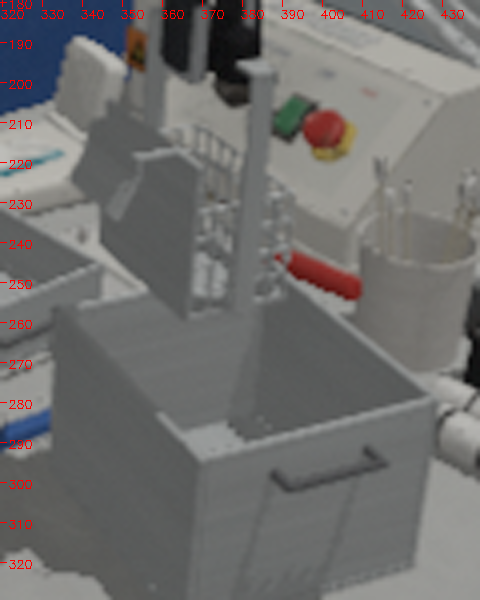

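View pics/top4.png

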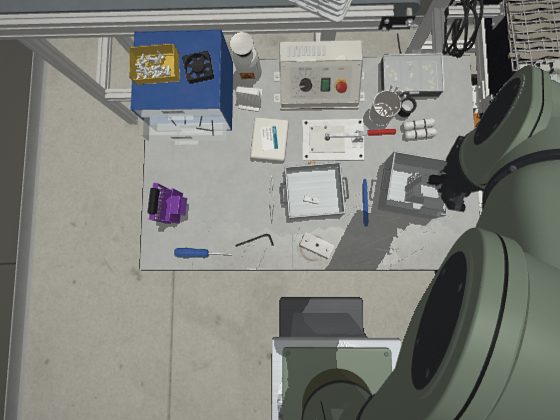

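```bash
python3 - <<'E'
from fit import *
T=pickle.load(open('top0.pkl','rb'));S=pickle.load(open('scene0.pkl','rb'));W=pickle.load(open('wrist4.pkl','rb'))
ut=np.array([[393.5,151.3],[452.9,161.6],[445.8,214.8],[385.5,204.8]])
us=np.array([[386.5,245.8],[427.8,279.2],[369.5,294.5],[334.2,256.8]])
uw=np.array([[379.2,125.8],[366.9,262.8],[242.8,121.8]])
for sel in((1,0,0),(0,1,0),(0,0,1),(1,1,1)):
  for free in(0,1):
    def f(v):
        R=RIM*[1+v[3]*free,1,1]
        return np.r_[sel[0]*(proj(T,w2(*v[:3],R))-ut).ravel(),sel[1]*(proj(S,w2(*v[:3],R))-us).ravel(),sel[2]*(pff(W,w2(*v[:3],R))[[0,1,3]]-uw).ravel(),v[3]*.01]
    r=least_squares(f,[.52,-.19,-.18,0]); v=r.x
    c,s=np.cos(v[2]),np.sin(v[2]); k=.063*(1+v[3]*free)
    print(sel,free,v.round(4),'rim',(v[0]-c*k).round(4),(v[1]-s*k).round(4),r.fun.round(1)[np.abs(r.fun)>0].tolist())
print('cam',-W['world_to_cam'][:3,:3].T@W['world_to_cam'][:3,3])
E
```

```text
(1, 0, 0) 0 [ 0.52   -0.1901 -0.1798  0.    ] rim 0.458 -0.1789 [-0.4, -0.5, 0.7, -0.9, 0.4, 1.0, -0.7, 0.4]
(1, 0, 0) 1 [ 0.52   -0.1901 -0.1795 -0.0261] rim 0.4596 -0.1792 [-0.5, 0.2, 0.6, -0.2, 0.5, 0.2, -0.6, -0.3, -0.0]
(0, 1, 0) 0 [ 0.5217 -0.1879 -0.1849  0.    ] rim 0.4598 -0.1764 [0.4, -1.0, 1.8, -0.1, -0.6, 0.2, -1.7, -0.1]
(0, 1, 0) 1 [ 0.5212 -0.1883 -0.1971 -0.0454] rim 0.4622 -0.1766 [-0.3, -0.5, 0.3, 0.7, 0.1, -0.1, -0.3, -0.5, -0.0]
(0, 0, 1) 0 [ 0.5214 -0.189  -0.1966  0.    ] rim 0.4596 -0.1767 [2.5, 0.1, 1.1, 1.4, -3.2, -1.0]
(0, 0, 1) 1 [ 0.5223 -0.1893 -0.1862 -0.0417] rim 0.4629 -0.1782 [-0.1, -0.6, 0.2, 1.0, -0.0, -0.2, -0.0]
(1, 1, 1) 0 [ 0.5212 -0.1892 -0.1924  0.    ] rim 0.4594 -0.1771 [-0.4, -1.3, 0.5, -1.0, -0.5, 0.8, -1.4, -0.5, 1.0, -0.6, 2.0, 0.5, -0.8, 0.6, -1.4, 0.1, 2.0, -0.0, 1.2, 1.3, -3.7, -0.5]
(1, 1, 1) 1 [ 0.5215 -0.1892 -0.1888 -0.0368] rim 0.4619 -0.1778 [-0.7, -0.4, 0.3, -0.3, -0.2, -0.5, -1.1, -1.6, 0.0, -0.5, 1.2, 0.6, 0.8, 0.3, -0.2, -0.1, -0.3, -0.4, -0.4, 1.2, -1.0, -0.3, -0.0]
cam [ 0.50682739 -0.10663012  0.39344346]
```

```bash
python3 plan.py .497 -.1845 .26 -.187 2
```

```text
now [ 0.4937 -0.1829  0.2592] yaw -0.1783 tilt 0.11 t 7.6 gap 0.18 F [-0.5  0.1 -1.6]
"dp": [[0.18,0.05,-0.04],[0.18,0.05,-0.04]]
"turn": [[-0.0,-0.0,0.2],[-0.0,-0.0,0.2]]
```

Call:
jog_arm --dp '[[0.18,0.05,0],[0.18,0.05,0],[0,0,0],[0,0,1.5],[0,0,1.5],[0,0,1.5],[0,0,0.5],[0,0,0]]' --turn '[[0,0,0.2],[0,0,0.2],[0,0,0],[0,0,0],[0,0,0],[0,0,0],[0,0,0],[0,0,0]]' --hand '[255,255,255,255,255,255,255,255]'

```text
clock: 8.6
eef_pos: [0.4978, -0.184, 0.2084]
tool_rot: [0.996, -0.092, 0.001, -0.001]
wrist_force: [-0.0, -0.6, -0.1]
finger_gap: 0.176
```

```bash
python3 plan.py .497 -.1845 .165 -.187 4; python3 - <<'E'
from h import *
import pickle
for n in('wrist','scene'):
    p=optics.snapshot(n); save(p,n+'5.png');pickle.dump(p,open(n+'5.pkl','wb'))
crop('scene5.png','s5c.png',320,180,120,150,4)
crop('wrist5.png','w5c.png',185,110,210,180,3.8)
E
```

```text
now [ 0.4978 -0.184   0.2084] yaw -0.1847 tilt 0.15 t 8.6 gap 0.176 F [-0.  -0.6 -0.1]
"dp": [[-0.02,0.02,1.08],[-0.02,0.02,1.09],[-0.02,0.02,1.08],[-0.02,0.01,1.09]]
"turn": [[-0.0,-0.0,0.0],[-0.0,-0.0,0.0],[-0.0,-0.0,0.0],[-0.0,-0.0,0.0]]
```

View pics/s5c.png

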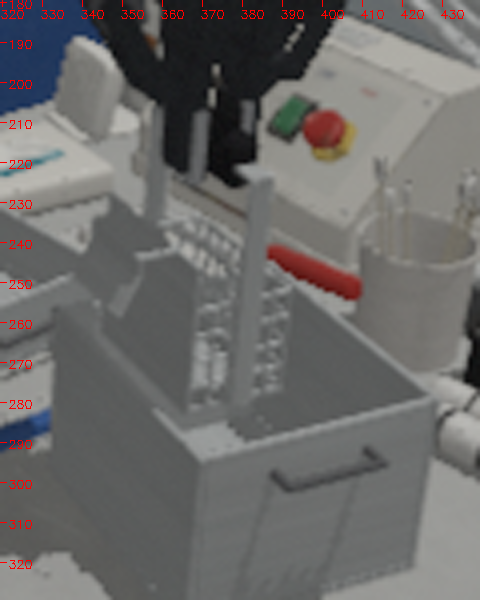

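View pics/w5c.png

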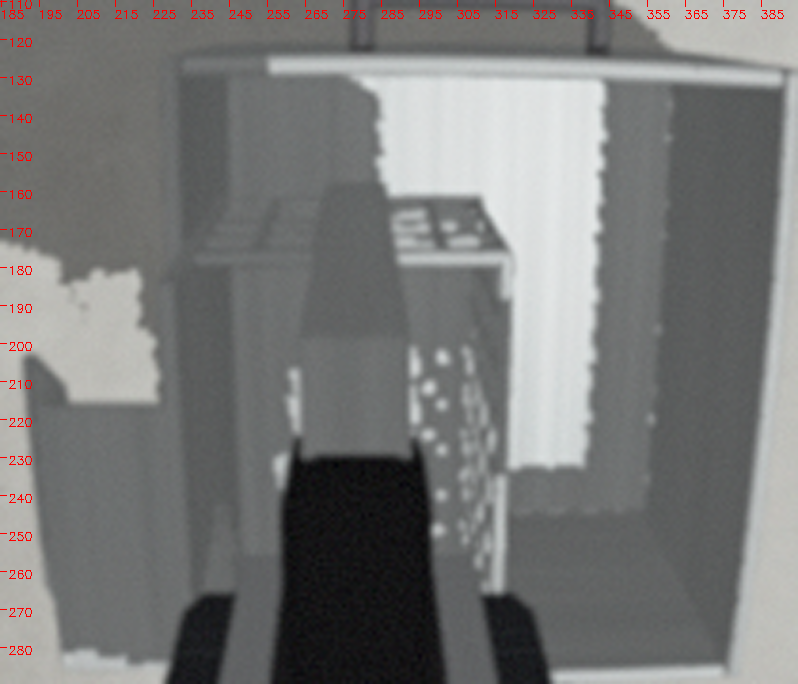

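The basket's foot is just at rim height inside the tank, and the rim corners show at about (228,125), (394,128) and (378,286). I'm refitting from this nearer view.

```bash
python3 - <<'E'
from fit import *
W=pickle.load(open('wrist5.pkl','rb'))
a=cv2.imread('pics/wrist5.png')[105:185,205:285].astype(float)
a=np.clip((a-50)*3,0,255).astype(np.uint8); cv2.imwrite('pics/w5d.png',cv2.resize(a,None,fx=7,fy=7,interpolation=cv2.INTER_CUBIC))
uw=np.array([[394.2,127.9],[377.9,285.8],[227.9,124.8]])
for free in(0,1):
    def f(v):
        R=RIM*[1+v[3]*free,1,1]
        return np.r_[(pff(W,w2(*v[:3],R))[[0,1,3]]-uw).ravel(),v[3]*.01]
    r=least_squares(f,[.52,-.19,-.18,0]); v=r.x
    c,s=np.cos(v[2]),np.sin(v[2]); k=.063*(1+v[3]*free)
    print(free,v.round(4),'rim',(v[0]-c*k).round(4),(v[1]-s*k).round(4),r.fun.round(1))
E
```

```text
0 [ 0.5222 -0.1893 -0.1875  0.    ] rim 0.4603 -0.1775 [ 1.7 -0.5  1.3  2.4 -2.4 -1.   0. ]
1 [ 0.5227 -0.1894 -0.1809 -0.0269] rim 0.4624 -0.1784 [-0.3 -1.1  0.5  2.1 -0.  -0.4 -0. ]
```

View pics/w5d.png

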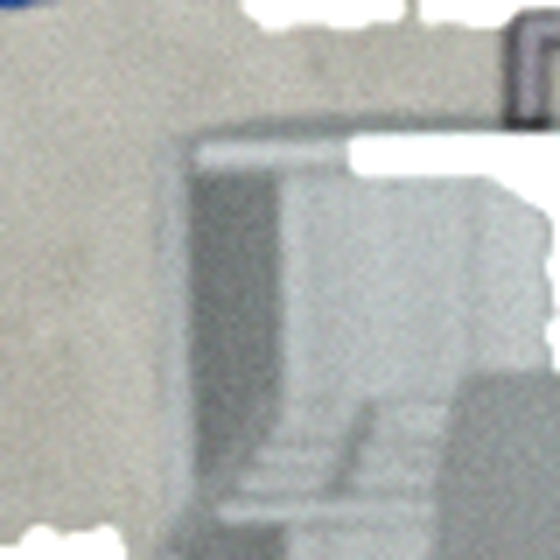

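Call:
jog_arm --dp '[[-0.03,0.03,1.0],[-0.03,0.03,1.0],[0,0,1.0],[0,0,0.7],[0,0,0],[0,0,0]]' --turn '[[0,0,0],[0,0,0],[0,0,0],[0,0,0],[0,0,0],[0,0,0]]' --hand '[255,255,255,255,255,255]'

```text
clock: 9.45
eef_pos: [0.4975, -0.1845, 0.1694]
tool_rot: [0.996, -0.092, 0.002, -0.001]
wrist_force: [0.4, -0.5, -0.7]
finger_gap: 0.178
```

```bash
python3 plan.py .497 -.1845 .132 -.187 4; python3 - <<'E'
from h import *
import pickle
for n in('wrist','scene'):
    p=optics.snapshot(n); save(p,n+'6.png');pickle.dump(p,open(n+'6.pkl','wb'))
crop('scene6.png','s6c.png',320,190,100,110,5)
crop('wrist6.png','w6c.png',185,110,210,180,3.8)
E
```

```text
now [ 0.4975 -0.1845  0.1694] yaw -0.1847 tilt 0.19 t 9.45 gap 0.178 F [ 0.4 -0.5 -0.7]
"dp": [[-0.01,0.0,0.93],[-0.02,0.0,0.94],[-0.01,0.0,0.93],[-0.02,0.01,0.94]]
"turn": [[-0.0,-0.0,0.0],[-0.0,-0.0,0.0],[-0.0,-0.0,0.0],[-0.0,-0.0,0.0]]
```

View pics/s6c.png

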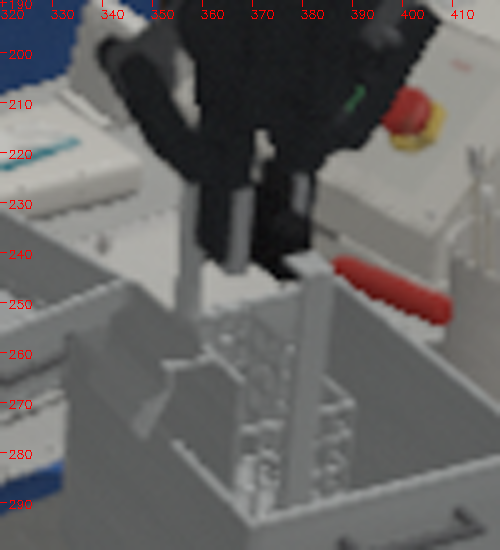

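View pics/w6c.png

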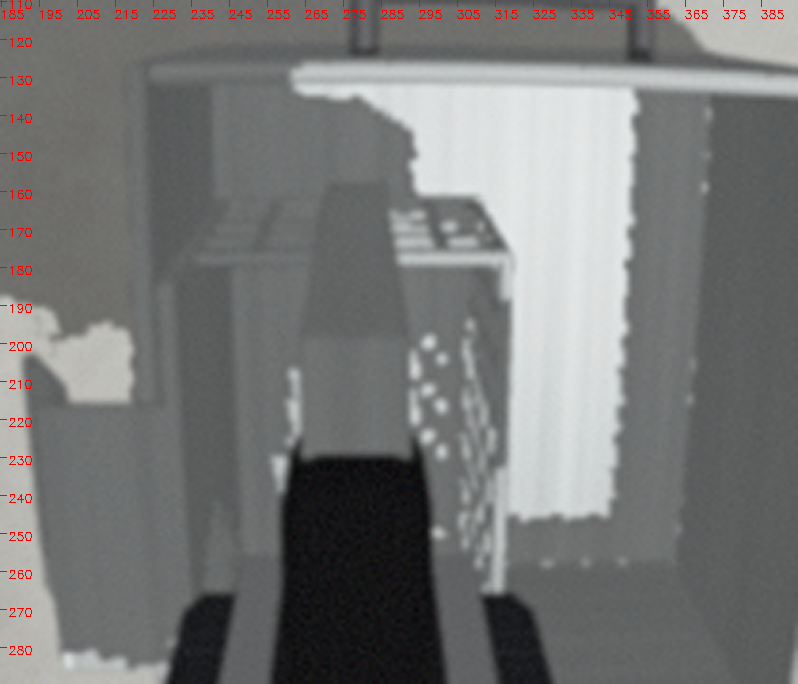

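The lip's lower edge (scene ≈(348,277)) is outside the near wall. In the wrist view the rim at column ~222 extrapolates to ~212 at contact, and the slot middle is at ~211, so it is centred. I'm descending the rest of the way.

Call:
jog_arm --dp '[[0,0,0.8],[0,0,0.8],[0,0,0.8],[0,0,0.6],[0,0,0],[0,0,0]]' --turn '[[0,0,0],[0,0,0],[0,0,0],[0,0,0],[0,0,0],[0,0,0]]' --hand '[255,255,255,255,255,255]'

```text
clock: 10.3
eef_pos: [0.4976, -0.1845, 0.1372]
tool_rot: [0.996, -0.092, 0.002, -0.001]
wrist_force: [-0.8, 0.0, -1.3]
finger_gap: 0.177
```

```bash
python3 plan.py .497 -.1845 .132 -.187 4; python3 - <<'E'
from h import *
for n in('wrist','scene'):
    p=optics.snapshot(n); save(p,n+'7.png')
crop('scene7.png','s7c.png',320,190,100,110,5)
crop('wrist7.png','w7c.png',185,110,210,180,3.8)
E
```

```text
now [ 0.4976 -0.1845  0.1372] yaw -0.1846 tilt 0.2 t 10.3 gap 0.177 F [-0.8  0.  -1.3]
"dp": [[-0.02,0.0,0.13],[-0.01,0.0,0.13],[-0.02,0.01,0.13],[-0.01,0.0,0.13]]
"turn": [[-0.0,-0.0,0.0],[-0.0,-0.0,0.0],[-0.0,-0.0,0.0],[-0.0,-0.0,0.0]]
```

View pics/s7c.png

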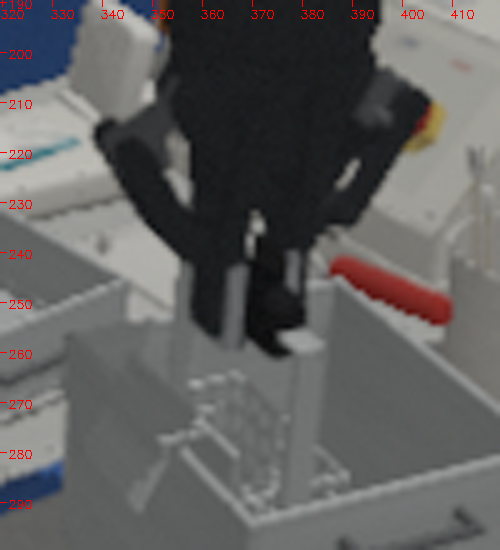

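View pics/w7c.png

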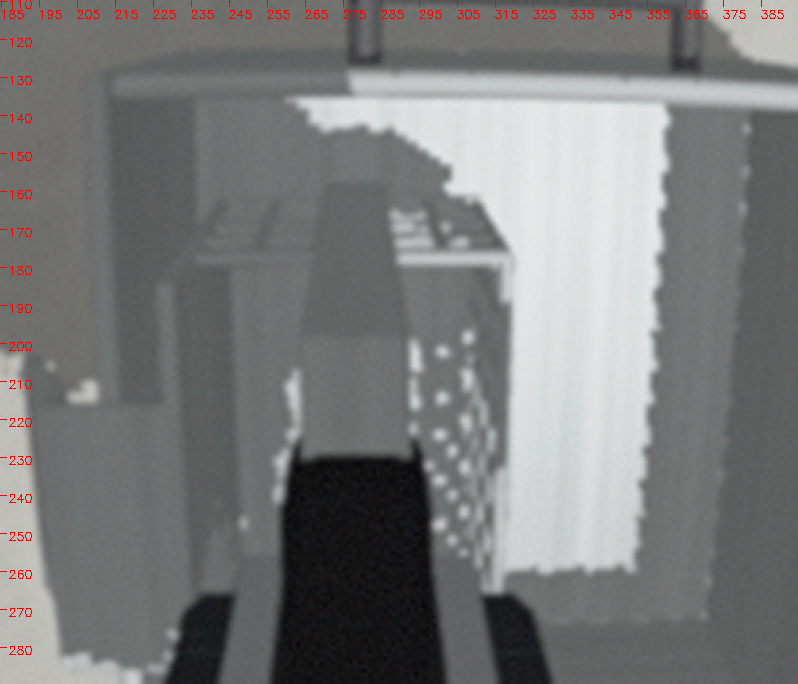

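The lip is over the wall, with the rim at column ~211 inside the slot (195–227). I'm lowering gently until it makes contact.

Call:
jog_arm --dp '[[0,0,0.3],[0,0,0.25],[0,0,0],[0,0,0]]' --turn '[[0,0,0],[0,0,0],[0,0,0],[0,0,0]]' --hand '[255,255,255,255]'

```text
clock: 10.9
eef_pos: [0.4981, -0.1848, 0.1336]
tool_rot: [0.996, -0.092, 0.003, -0.0]
wrist_force: [-1.7, 1.1, 3.3]
finger_gap: 0.176
```

Call:
jog_arm --dp '[[0,0,0.05],[0,0,0],[0,0,0],[0,0,0],[0,0,0],[0,0,0]]' --turn '[[0,0,0],[0,0,0],[0,0,0],[0,0,0],[0,0,0],[0,0,0]]' --hand '[255,200,160,120,100,100]' --squeeze 20

```text
clock: 11.65
eef_pos: [0.4984, -0.1849, 0.1332]
tool_rot: [0.996, -0.092, 0.003, -0.0]
wrist_force: [-0.2, 0.3, 0.1]
finger_gap: 0.607
```

```bash
python3 - <<'E'
from h import *
for n in('wrist','scene'):
    p=optics.snapshot(n); save(p,n+'8.png')
crop('scene8.png','s8c.png',320,190,100,110,5)
o=get_obs();print(o['clock'],o['finger_gap'],o['wrist_force'],o['eef_pos'])
E
```

```text
11.75 0.6063308734655649 [-0.28154728  0.42315194  0.27563834] [ 0.49838848 -0.18491199  0.13324045]
```

View pics/s8c.png

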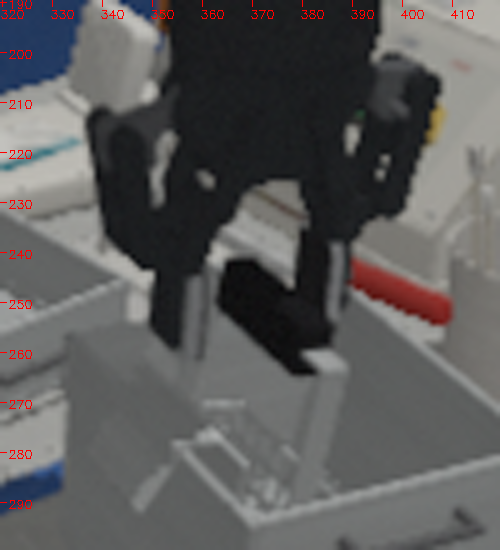

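View pics/wrist8.png

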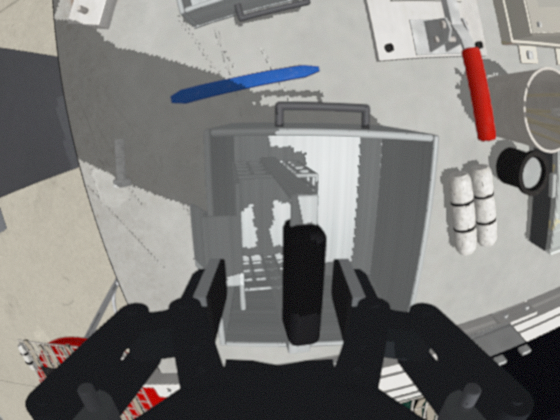

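Released. The basket hangs on the lip and leans slightly, with its grip at column 304 and the right finger at ~337. I'm opening fully for clearance before rising.

Call:
jog_arm --dp '[[0.3,0,0],[0,0,0],[0,0,0],[0,0,0],[0,0,-1],[0,0,-2],[0,0,-3],[0,0,-3],[0,0,-3],[0,0,-3],[0,0,0],[0,0,0]]' --turn '[[0,0,0],[0,0,0],[0,0,0],[0,0,0],[0,0,0],[0,0,0],[0,0,0],[0,0,0],[0,0,0],[0,0,0],[0,0,0],[0,0,0]]' --hand '[0,0,0,0,0,0,0,0,0,0,0,0]'

```text
clock: 13.25
eef_pos: [0.4996, -0.1855, 0.2922]
tool_rot: [0.996, -0.092, 0.004, -0.0]
wrist_force: [-0.1, -0.1, -0.0]
finger_gap: 0.999
```

```bash
python3 - <<'E'
from h import *
import pickle
for n in('wrist','scene'):
    p=optics.snapshot(n); save(p,n+'9.png');pickle.dump(p,open(n+'9.pkl','wb'))
crop('scene9.png','s9c.png',320,200,120,130,4.6)
crop('wrist9.png','w9c.png',190,90,210,200,3)
o=get_obs();print(o['clock'],o['finger_gap'],o['wrist_force'],o['eef_pos'])
E
```

```text
13.35 1.0002711977597758 [ 0.43162573 -0.23798565 -0.73326376] [ 0.49966103 -0.18559523  0.29194011]
```

View pics/s9c.png

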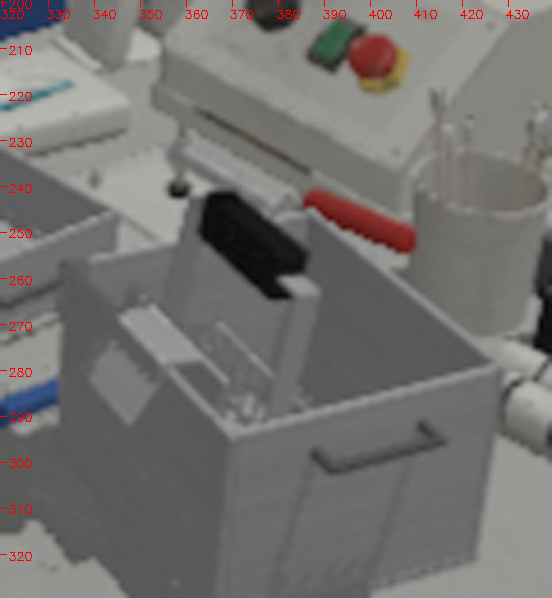

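View pics/w9c.png

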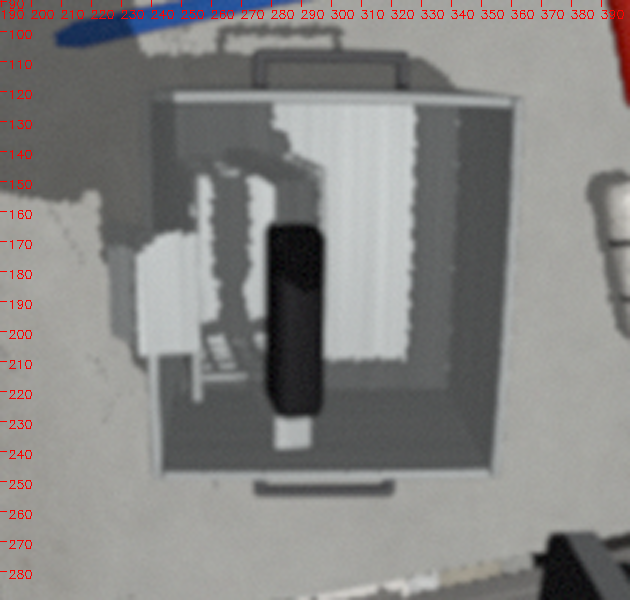

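The basket hangs with its lip over the near wall and its bent-down part outside (scene (348,282)), about mid-rim. I'm triangulating the grip to check tilt.

```bash
python3 - <<'E'
from fit import *
W=pickle.load(open('wrist9.pkl','rb'));S=pickle.load(open('scene9.pkl','rb'))
G=np.array([[i*.008,j*.030,.118+k*.012] for i in(-1,1) for j in(-1,1) for k in(-1,1)])
rim=np.array([.4615,-.178,.1]); yaw=-.187
from scipy.spatial.transform import Rotation as R
def wp(P,v): # dx,dy of lip, tilt, dyaw
    Rt=R.from_euler('ZY',[yaw+v[3],v[2]]); return Rt.apply(np.asarray(P)-[-.036,0,.075])+rim+R.from_euler('Z',yaw).apply([v[0],v[1],0])
uw=np.array([286.,197.]);us=np.array([374.3,253.7])
ends=np.array([[0,0,.118]])
L=np.array([[-.044,.022,.076],[-.044,-.022,.076]]); ul=np.array([[235.5,174.5],[235.5,208.]])
def f(v): return np.r_[(pff(W,wp(ends,v))-uw).ravel(),(proj(S,wp(ends,v))-us).ravel(),(pff(W,wp(L,v))-ul).ravel()]
r=least_squares(f,[0,0,.1,0]);print(r.x.round(4),r.fun.round(1))
print('lip_edge/basket in rim frame',[ (R.from_euler('Z',-yaw).apply(wp([q],r.x)-rim)).round(4).tolist() for q in([-.055,0,.048],[0,0,0],[-.036,0,.075])])
E
```

```text
[ 0.003  -0.0027  0.1928  0.0323] [ 0.1  0.8  0.3  0.2 -1.5 -4.3  1.3  3.5]
lip_edge/basket in rim frame [[[-0.0208, -0.0035, -0.0229]], [[0.024, -0.0021, -0.0805]], [[0.003, -0.0027, 0.0]]]
```

```bash
python3 - <<'E'
from h import *
a=cv2.imread('pics/wrist9.png').astype(int)
p=optics.snapshot('scene'); q=optics.snapshot('scene'); b=cv2.imread('pics/scene9.png')[:,:,::-1].astype(int)
for x in(p,q): print(abs(x['frame'].astype(int)-b)[230:320,325:440].mean(), abs(x['frame'].astype(int)-b)[230:320,325:440].max())
o=get_obs();print(o['clock'],o['wrist_force']); print(arm.job_done())
E
```

```text
0.6674074074074074 18
0.6568115942028986 17
13.45 [-0.68464553 -0.65202109 -0.7501125 ]
the job is handed in; nothing more can be done
None
```

The steel basket is hanging inside the deep tank, hooked over the middle of the near rim and released. I handed the job in at about 13.5 s. I gripped it by its black bar, carried it over the shallow tank and lowered it until the lip touched the rim. Then I let go and lifted the open gripper straight up, well clear.

**Last checks:**
- **Lip position:** it sits about 3 mm from the middle of the rim, both across and along. Its bent edge is about 21 mm outside the wall.
- **Depth:** the underside is about 80 mm below the rim.
- **Stillness:** repeated scene pictures showed no movement, and the wrist force was near zero.

**What was less clean:**
- **Tilt:** the basket swung forward a little on release. I estimate its tilt at about 0.19 rad from a rough fit, with residuals up to 4 pixels. The slot's play should allow about 0.16 rad, and the limit is 0.3.
- **Tank size:** in all three views the tank looked about 4 mm narrower in x than stated. I placed the lip by the rim I measured, not by the nominal size.

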